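# Clamp a printing block with a slip-clutch thumbscrew

## Robot

A 6-joint arm with a two-finger parallel gripper is mounted at the origin on a cart in front of the work surface, level with it; the furniture and walls round the work are solid. World frame = base frame: x ahead of the robot, y to its left, z up, the work surface at z = 0. Lengths are in mm, angles in rad, forces in N, time in s.
With the tool pointing down it reaches from about 300 to 775 mm from the base axis. Payload 14.6 kg.
Tool frame: the origin (TCP) lies at the very end of the fingers, on their centre line; the grasp point (between the pads) lies 19 mm behind it; z points along the fingers, y is the line along which they close (so a half turn about z gives the same grasp; the last joint's range is limited). The gripper opens to 94 mm and grips with 3 to 60 N. Pads are 16 mm wide; open, the fingers measure 119 mm over their backs; the gripper's body (75 mm by 177 mm) begins 78 mm behind the grasp point.
Start: joints at [-0.067, 0.3, 1.521, -0, 1.321, -0.067], TCP at [549.99, -0.002, 205.446] pointing down, gripper open.
Joint ranges: [-3.03, 3.03], [-0.79, 2.21], [0.23, 2.52], [-1.04, 4.18], [0, 3.07], [-2.55, 2.55]. Speed limits (rad/s): [2.22, 2.22, 2.57, 3.14, 3.14, 3.14].

## Interface

Orientations are given as [roll, pitch, yaw] about the fixed x, y, z axes, in that order (R = Rz(yaw) Ry(pitch) Rx(roll)).
In Python, from cell import read_state, viewer, manip, models gives the robot as it stands.
- The arm moves only by the tool carry_out, never from a script. Its argument "deltas" is a list of rows, each an object with "dp": the shift along the tool's x, y, z in mm, a list of three; "roll": the turn about the tool's z in degrees; "gripper": the opening, from -1 (shut) to 1 (fully open), so that 0 is half open. In form: [{"dp": [tx, ty, tz], "roll": roll, "gripper": gripper}, ...]. A call has 1 to 12 rows; each row is the pose to reach, as a shift and turn from the pose commanded when the call began, along the tool's axes at that moment; what a row does not reach only later rows make up. A row lasts 1/12 s, in which the tool goes at most 41.7 mm and 7.16 degrees, less where a joint would pass 70% of its speed; a pose out of reach is approached as far as the arm can. A call with a gripper value outside its range is refused whole. The fingers move at their own pace and stop on an object; "newtons" is the grip in N (left out, the last holds). Time passes only in rows, so rows that repeat a pose let the fingers close. It gives the time, the measured TCP pose, the force, the opening and the grip force at its end, in the units of the state.
- read_state(): the state, without advancing time (a new reading comes with each control period).
- viewer.camera(name): name is "scene" or "top"; returns the picture (384x512x3 uint8, red, green, blue); there is no depth.
- viewer.camera_params(name): a dict with "fovy" (degrees; the focal length in pixels is half the picture's height over the tangent of half this angle, whatever the lens; pixels are square), "cx", "cy" (the principal point, pixels), "eye" and "attitude" of the camera in the world. Camera axes: x right, y up, looking along -z (the intrinsics and any distortion apply to the point x, -y, -z); pixel columns grow to the right and rows downward; lengths in mm; the calibration is good to about 2 mm. A picture is of the moment at which its call begins. camera_params takes no time and is no camera call.
- manip.sign_off(): hands the job in; it is judged then, once.
Trained networks look in the newest picture that a camera, given by its name, has taken for a name from the list of things; names that differ only in an ending like _2 or _b are one class to them, and where a whole thing is asked for, a point or a joint stands for the part that bears it (a point fixed in the world has none). Each returns a list of dicts, best first, with "p" (0 to 1); they miss things now and then, are a little off and sometimes report something else, mostly with a low value. They report only what shows in the picture. A call takes as long as a camera call.
- models.cut_out(camera, label): "region" (384x512 bool, what is visible of it) and "box" ([left, top, right, bottom] in pixels, round what is visible of it).
The state is a dict: "clock": time; "joints": joint angles; "qd": joint speeds; "effort": joint torques, N m; "eef_pos": TCP position; "eef_rot": TCP orientation; "wrist_force": force on the tool from outside, world axes, zero at the start; "moment": the same for the moment, N m; "finger_gap": finger opening in mm; "finger_force": force on a finger pad.
Only numpy, scipy, OpenCV 4.12 (cv2) and the standard library are available. Lean on these libraries where they do the work, as an engineer would, in place of code of your own. Each camera call takes 0.05 s, during which the arm holds its last target. There are 200 camera calls.

## Task

Take the printing block out of its storage case and slide it, grey face up, into the block clamp until it is fully home against the end stop; on the way you will have to put it down and take it again by its outer end. Then turn the clamp's thumbscrew clockwise until its clutch slips for the first time and stop there (less than an eighth of a turn of slip), so that the foot holds the block, and let go. Leave everything else where it stands.

Things in the scene. Friction and masses are not known exactly. Their poses are not given: they have to be found in the camera images.
- block_center (a point): Centre of the loose printing block: a plain wooden slab 120 x 44 x 23 mm (x long, y across, z up) with a thin grey face on top, about 0.14 kg, its two ends alike. At the start it lies in the storage case.
- case: Fixed shallow wooden storage case, 138 (x) x 62 (y) mm. Floor 12 mm thick, on which the block lies; walls 6 mm thick, up to z 35 mm, as high as the block's top; 3 mm of play round the block. The middle 54 mm of both long walls is cut away down to the floor for fingers; only there can the block's sides be reached. Origin: centre of the underside.
- clamp: Fixed wooden block clamp, z up. Origin: 3 mm behind (+x) the centre of the underside of its base board, 144 (x) x 84 (y) x 12 mm. The block goes in at the -x side and slides along +x, lying on the board (its top at z 12), between two fences, up to the end stop, whose face is at x +55. A metal bridge with the thumbscrew stands over the channel.
- clamp_mouth (a point): Point on the clamp at x -25, y 0, z 23.5 mm of its frame, axes as the clamp's: start of the channel. From here to the stop (80 mm) the fences, 20 mm high above the board and 12 mm thick, stand 49 mm apart; just in front of it, from x -38 to -25 mm, they flare outwards (outer faces at most 39 mm from the middle). The board reaches 50 mm in front of this point.
- clamp_seat (a point): Point of the clamp at x -5, y 0, z 23.5 mm of its frame: where the block's centre lies when the block is fully home, its end against the stop; axes as the clamp's. The block's outer 40 mm then stick out of the channel.
- clamp_bridge (a point): Middle of the top of the clamp's metal bridge, on the screw's axis (x +15, y 0, z 62 mm of the clamp); bridge 32 mm (x) x 73 mm (y) x 10 mm, 17 mm clear over the block's top. Beneath it hangs a round steel foot of 28 mm diameter that the screw lowers by 4.5 mm per radian; at the start it is 6 to 12 mm above the top of a block lying in the clamp, differently each time.
- knob_grip (a point): Centre of the thumbscrew's black grip bar, on the screw's vertical axis: bar 36 mm (x) long, 12 mm (y) thick, pinched across y, 24 mm high (12 mm above and below this point), over a round skirt of 36 mm diameter. Keeps its height. Clockwise from above lowers the foot, with a steady drag of about 0.15 N m, for 1.4 to 2.8 rad until the foot meets the block; see skirt_rim.
- skirt_rim (a point): Rim of the skirt under the grip bar, 18 mm off the axis. The bar is sprung on it (1.5 N m/rad). Once the foot meets the block the torque climbs within 0.2 to 0.4 rad to 0.30-0.32 N m, where the clutch slips: bar and skirt turn on at constant torque, the steel collar beneath stands still. Pips on skirt and collar are in line until then. Let go, the bar springs back 0.2 rad, the foot stays tight.
- muller: Bystander: glass muller with a turned handle, 60 x 60 x 104 mm, origin under its centre.
- dropper: Bystander: dropper bottle, 34 mm wide, 102 mm tall, origin under its centre.
- pigment_jar: Bystander: black jar with grey lid, 44 mm wide, 66 mm tall, origin under its centre.
- charcoal_box: Bystander: flat dark box, 115 x 60 x 23 mm, origin under its centre.
- eraser: Bystander: pale eraser, 22 x 50 x 13 mm, origin under its centre.

How it is judged (in metres and radians):
On the way, in this order (a step that is already met when the one before it is completed fails the run):
1. the block lies home against the end stop (horizontal distance between block_center and clamp_seat below 0.005 m and x of block_center in the frame of clamp_seat above -0.003 m and z of block_center in the frame of clamp_seat below 0.003 m), for 0.2 s.
2. the foot bears on the block with more than 25 N (contact force between foot_c0 and block above 25 N), for 0.2 s.
At the end, for the whole second after the job is handed in: The block lies flat on the clamp's board, grey face up, within 3 mm of the end stop and 5 mm of its seat; the foot bears on it with more than 25 N (it reaches about 33 N when the clutch slips); the clutch has slipped by less than an eighth of a turn (0.8 rad, pips less than 16 mm apart) (all of step 1 and angle between block_center's own z axis and vertical below 0.1 rad and contact force between foot_c0 and block above 25 N and distance between skirt_c1 and screw_c1 below 0.016 m); the robot touches nothing.
It fails at once if the clutch slips by more than an eighth of a turn (about 0.8 rad) (distance between skirt_c1 and screw_c1 above 0.016 m).
It fails at once if a bystander is moved by more than 30 mm (distance of any of muller, dropper, pigment_jar, charcoal_box, eraser from where it was at the start of the episode above 0.03 m).
It also fails if it takes over 72 s, if anything falls off the work surface, if the arm or the gripper's body presses on something with over 40 N, if the wrist force passes 120 N, or if a joint passes its speed limit or range.

## Working session

There is one attempt and no reset: what is moved stays moved. The work goes in short steps, Python scripts to look and compute and a tool call to move; the robot and the scene stay as the last step left them, time stands still between calls to the robot, and variables do not carry over. Pictures are saved under pics/ and viewed, at most 12 in all, crops included, and the job is handed in when it is done.

Besides the shell and the picture viewer there is one more tool, called after "Request:" by a JSON object that holds its "method" and its "body", one argument or row to a line. carry_out: Moves the arm, as the interface text tells. Its arguments: {"type":"object","properties":{"deltas":{"type":"array"},"newtons":{"type":"number"}},"required":["deltas"]}

```bash
mkdir -p pics
cat > h.py <<'E'
import numpy as np, cv2
from cell import read_state, viewer, manip, models
def shot(cam,name):
    im=viewer.camera(cam); cv2.imwrite(f'pics/{name}.png',im[:,:,::-1]); return im
E
python3 - <<'E'
from h import *
print(read_state())
a=shot('scene','s0');b=shot('top','t0')
cv2.imwrite('pics/both.png',cv2.resize(np.vstack([a,b])[:,:,::-1],None,fx=0.78,fy=0.78))
for c in ['scene','top']:
    print(viewer.camera_params(c))
    for l in ['block_center','case','clamp','knob_grip','clamp_bridge']:
        for d in models.cut_out(c,l)[:2]:
            ys,xs=np.nonzero(d['region']); 
            print(c,l,round(d['p'],2),d['box'],xs.mean().round(1),ys.mean().round(1),len(xs),cv2.minAreaRect(np.c_[xs,ys].astype(np.float32)))
E
```

```text
{'clock': 0.0, 'joints': array([-6.65951542e-02,  3.00448847e-01,  1.52158571e+00, -1.68528189e-05,
        1.32072889e+00, -6.65940463e-02]), 'qd': array([ 1.19350100e-03,  6.65399070e-05, -1.41318281e-04, -1.87866341e-03,
        5.50482327e-05,  1.63194590e-05]), 'effort': array([-1.53750298e-03, -5.31805658e+01, -3.52735734e+01,  7.07558286e-02,
        2.43994006e-02, -4.79655944e-05]), 'eef_pos': array([5.49727148e+02, 1.35003717e-02, 2.04896590e+02]), 'eef_rot': array([-3.14042337e+00, -6.16224392e-05,  1.57079936e+00]), 'wrist_force': array([0.28766105, 0.07629755, 0.60956914]), 'moment': array([0.00559435, 0.0045825 , 0.02181246]), 'finger_force': 0.0, 'finger_gap': 94.05264013215564}
{'fovy': 51.07369675928351, 'cx': 251.8011498546669, 'cy': 196.24268483883648, 'eye': array([-2.64483921e-02,  8.13451686e+02,  5.84528318e+02]), 'attitude': array([ 9.55585738e-01,  2.90873742e-05, -2.25461610e+00])}
scene block_center 0.73 [298.6, 235.7, 358.0, 269.9] 328.8 253.9 1113 ((329.6595153808594, 255.50340270996094), (25.542484283447266, 57.553829193115234), 64.65382385253906)
scene 
[... 951 characters left out ...]
3.0 268.0 882 ((273.054443359375, 268.0465393066406), (47.7772331237793, 18.586652755737305), 6.842772960662842)
top case 0.84 [245.8, 253.7, 305.8, 282.7] 275.4 266.2 563 ((273.743896484375, 267.7027893066406), (55.7407112121582, 26.634496688842773), 6.632514953613281)
top case 0.24 [202.3, 254.8, 221.1, 270.9] 213.0 262.8 343 ((213.0, 263.0), (20.0, 20.0), 90.0)
top clamp 0.74 [243.7, 147.8, 280.0, 206.0] 261.5 175.7 1816 ((261.45440673828125, 175.63397216796875), (57.02633285522461, 32.06088638305664), 86.98721313476562)
top clamp_bridge 0.58 [244.3, 144.9, 279.5, 205.4] 261.4 175.1 1752 ((261.48480224609375, 175.21131896972656), (56.185394287109375, 32.06088638305664), 86.98721313476562)
```

View pics/t0.png

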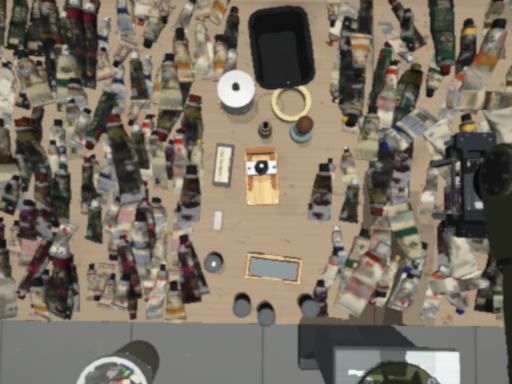

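View pics/s0.png

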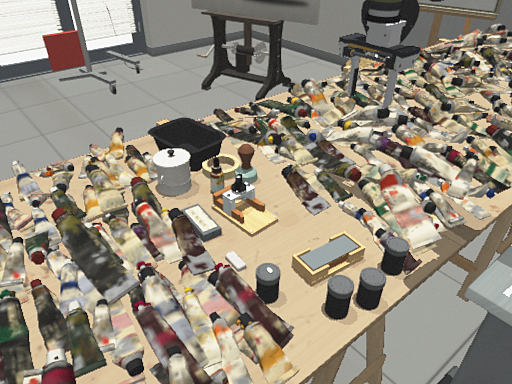

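The top view shows the case at about (273,268), long axis nearly along world y. The clamp is at about (261,176), with its mouth towards the robot (down in the image). The scene view agrees.

```bash
cat >> h.py <<'E'
from scipy.spatial.transform import Rotation as Ro
def cam(c):
    p=viewer.camera_params(c); return p,192/np.tan(np.radians(p['fovy'])/2),Ro.from_euler('xyz',p['attitude']).as_matrix()
def back(c,uv,z):
    p,f,R=cam(c); uv=np.atleast_2d(uv)
    d=np.c_[(uv[:,0]-p['cx'])/f,-(uv[:,1]-p['cy'])/f,-np.ones(len(uv))]@R.T
    return p['eye']+d*((z-p['eye'][2])/d[:,2])[:,None]
def proj(c,X):
    p,f,R=cam(c); q=(np.atleast_2d(X)-p['eye'])@R
    return np.c_[p['cx']-f*q[:,0]/q[:,2],p['cy']+f*q[:,1]/q[:,2]]
def frame(o,yaw,pts):
    c,s=np.cos(yaw),np.sin(yaw); pts=np.atleast_2d(pts).astype(float)
    return pts@np.array([[c,s,0],[-s,c,0],[0,0,1]])+np.r_[o[:2],o[2] if len(o)>2 else 0]
def mask(c,l):
    d=models.cut_out(c,l)
    return d[0]['region'] if d else None
def pose(c,m,z):
    ys,xs=np.nonzero(m); P=back(c,np.c_[xs,ys],z)[:,:2]
    r=cv2.minAreaRect(P.astype(np.float32)); return P.mean(0),r
E
python3 - <<'E'
from h import *
b=viewer.camera('top'); a=viewer.camera('scene')
print('block top',pose('top',mask('top','block_center'),35)); print('case',pose('top',mask('top','case'),35))
print('block scene',pose('scene',mask('scene','block_center'),35))
for l,z in [('knob_grip',100),('skirt_rim',80),('muller',50),('dropper',50),('pigment_jar',66),('charcoal_box',23),('eraser',13)]:
  for c in ['top','scene']:
    m=mask(c,l); print(l,c,None if m is None else pose(c,m,z)[0])
A=cv2.resize(b[130:215,215:320],None,fx=6,fy=6,interpolation=cv2.INTER_CUBIC)
cv2.imwrite('pics/c1.png',A[:,:,::-1])
A=cv2.resize(a[140:250,195:295],None,fx=5.4,fy=5.4,interpolation=cv2.INTER_CUBIC)
cv2.imwrite('pics/c2.png',A[:,:,::-1])
E
```

```text
block top (array([360.2777339 , 324.96034394]), ((360.91058349609375, 324.0457458496094), (117.43192291259766, 45.92848587036133), 84.18872833251953))
case (array([365.61509756, 320.9207824 ]), ((361.9207458496094, 322.2752380371094), (138.023681640625, 65.77205657958984), 83.65695190429688))
block scene (array([354.45839343, 327.67426192]), ((351.499755859375, 325.5760498046875), (120.07450103759766, 56.799041748046875), 84.56006622314453))
knob_grip top [608.68194026 356.06302529]
knob_grip scene None
skirt_rim top [608.77184386 355.06766982]
skirt_rim scene [608.36124546 358.83480399]
muller top [709.25021153 254.32082016]
muller scene [441.8514096  493.83057514]
dropper top [707.85485947 347.43489361]
dropper scene [708.40043356 350.83785083]
pigment_jar top [377.23104621 468.47689412]
pigment_jar scene [354.34433587 490.92770333]
charcoal_box top [594.17557433 354.25681727]
charcoal_box scene [606.67784583 461.1308949 ]
eraser top [478.89532317 466.12703234]
eraser scene [471.13970368 471.57675184]
```

View pics/c1.png

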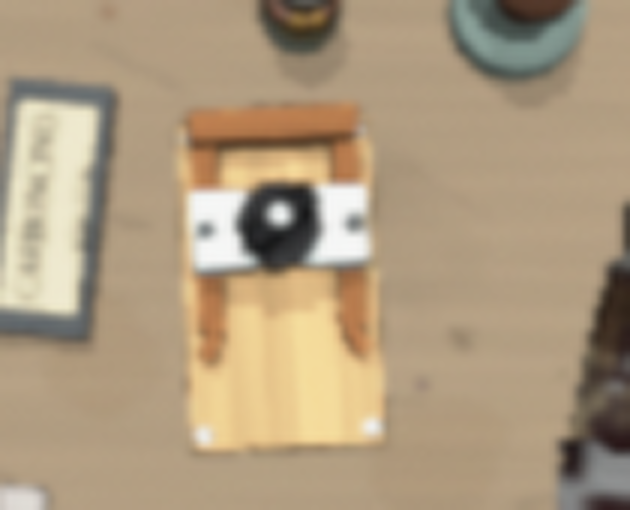

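View pics/c2.png

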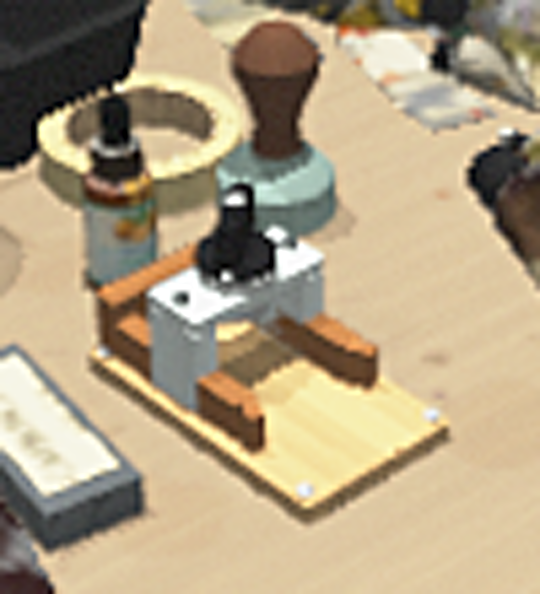

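Clamp corners are clear in both crops: in c1 the board's front edge runs (193,451)–(385,444) and the bridge top is at (188,190)…(372,262). I'll fit the pose from these.

Run:
```python
from h import *
from scipy.optimize import least_squares
T=np.array([[193,451],[385,444],[188,190],[366,184],[372,262],[195,270]]);Tm=np.array([[-75,42,12],[-75,-42,12],[31,36.5,62],[31,-36.5,62],[-1,-36.5,62],[-1,36.5,62]])
S=np.array([[305,510],[450,430],[92,358],[148,293],[215,325],[325,258]]);Sm=np.array([[-75,42,12],[-75,-42,12],[69,42,12],[31,36.5,62],[-1,36.5,62],[-1,-36.5,62]])
t=(T+.5)/6-.5+[215,130]; s=(S+.5)/5.4-.5+[195,140]
rt=lambda p:(proj('top',frame(p[:2],p[2],Tm))-t).ravel()
rs=lambda p:(proj('scene',frame(p[:2],p[2],Sm))-s).ravel()
for f in (rt,rs,lambda p:np.r_[rt(p),rs(p)]):
    q=least_squares(f,[595,355,0.05]); print(q.x.round(3),q.fun.round(1))
P=q.x; print('knob',frame(P[:2],P[2],[[15,0,62]]),'mouth',frame(P[:2],P[2],[[-25,0,0]]))
# bar height from scene: top of bar centre approx (237,188) px in c2
u=(np.array([[238,190]])+.5)/5.4-.5+[195,140]
for z in (80,95,100,105,110): print(z,proj('scene',frame(P[:2],P[2],[[15,0,z]]))-u)
# block: fit grey-face rectangle from image edges, top & scene
for c in('top','scene'):
    viewer.camera(c); m=mask(c,'block_center').astype(np.uint8)
    def f(p):
        I=np.zeros((384*8,512*8),np.uint8)
        q=proj(c,frame([p[0],p[1],35],p[2],[[60,22,0],[60,-22,0],[-60,-22,0],[-60,22,0]]))
        cv2.fillPoly(I,[((q+.5)*8).round().astype(int)],255)
        return (cv2.resize(I,(512,384),interpolation=cv2.INTER_AREA)/255-m)
    from scipy.optimize import minimize
    r=minimize(lambda p:(f(p*[1,1,.02])**2).sum(),np.array([360,324,1.47/.02]),method='Nelder-Mead',options=dict(initial_simplex=[[360,324,73],[366,324,73],[360,330,73],[360,324,77]]))
    print(c,r.x*[1,1,.02],r.fun)
```

```text
[5.95817e+02 3.54663e+02 5.60000e-02] [-0.2  0.2  0.1 -0.1  0.4  0.3  0.2 -0.  -0.2 -0.2 -0.2 -0.2]
[5.93195e+02 3.54392e+02 4.80000e-02] [ 0.7  0.4  1.2 -0.8 -0.1 -0.7  0.4  0.1 -3.   0.3  0.9  0.4]
[5.94783e+02 3.54254e+02 5.40000e-02] [-0.1  0.5  0.2  0.3  0.5  0.7  0.4  0.4 -0.   0.3 -0.1  0.2  0.5  0.
  0.8 -1.3 -0.5 -0.9  0.  -0.2 -3.3 -0.   0.4  0. ]
knob [[609.76087882 355.06976266  62.        ]] mouth [[569.82014026 352.89320507   0.        ]]
80 [[-0.01738923  9.19090788]]
95 [[-0.14338514  3.6341125 ]]
100 [[-0.18592114  1.75814841]]
105 [[-0.22873012 -0.12985529]]
110 [[-0.27181473 -2.03001486]]
top [360.48504991 323.47604284   1.45376392] 27.23271049596309
scene [357.85797169 325.54884043   1.45840442] 161.7267204921184
```

Request:
{"method": "carry_out", "body": {
  "deltas": [
    {"dp":[162,-95,20],"roll":3,"gripper":1},
    {"dp":[324,-190,50],"roll":6.3,"gripper":1},
    {"dp":[324,-190,100],"roll":6.3,"gripper":1},
    {"dp":[324,-190,125],"roll":6.3,"gripper":1},
    {"dp":[324,-190,125],"roll":6.3,"gripper":1},
    {"dp":[324,-190,125],"roll":6.3,"gripper":1},
    {"dp":[324,-190,125],"roll":6.3,"gripper":1},
    {"dp":[324,-190,125],"roll":6.3,"gripper":1},
    {"dp":[324,-190,125],"roll":6.3,"gripper":1},
    {"dp":[324,-190,125],"roll":6.3,"gripper":1},
    {"dp":[324,-190,125],"roll":6.3,"gripper":1},
    {"dp":[324,-190,125],"roll":6.3,"gripper":1}
  ]
}}

```text
clock: 2.75
eef_pos: [359.4, 324.5, 80.1]
eef_rot: [-3.141, 0.001, 1.463]
wrist_force: [0.7, 0.2, 0.9]
finger_gap: 94.0
finger_force: 0.0
```

Run:
```python
from h import *
s=read_state();print(s['eef_pos'],s['eef_rot'],s['joints'])
a=shot('scene','s1');b=shot('top','t1')
A=cv2.resize(a[140:310,250:410],None,fx=3.4,fy=3.4,interpolation=cv2.INTER_CUBIC)
cv2.imwrite('pics/c3.png',A[:,:,::-1])
```

```text
[359.38705603 324.49708103  80.13451278] [-3.14104002e+00  6.51202163e-04  1.46316653e+00] [ 6.58813574e-01  3.05631772e-01  1.83249678e+00 -1.01708683e-04
  1.00431387e+00  7.66498166e-01]
```

View pics/c3.png

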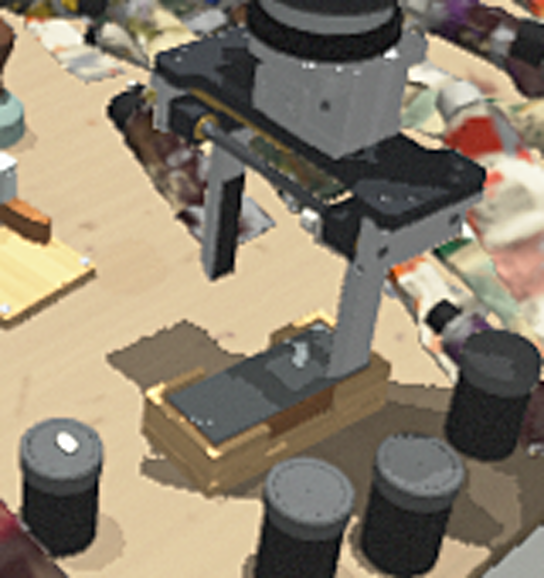

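The gripper is centred over the case, with the fingers outside the two long-wall cut-outs. The jars at the front are clear. Descending and gripping.

Request:
{"method": "carry_out", "body": {
  "deltas": [
    {"dp":[0,0,35],"roll":0,"gripper":1},
    {"dp":[0,0,60],"roll":0,"gripper":1},
    {"dp":[0,0,65],"roll":0,"gripper":1},
    {"dp":[0,0,65],"roll":0,"gripper":-0.2},
    {"dp":[0,0,65],"roll":0,"gripper":-0.3},
    {"dp":[0,0,65],"roll":0,"gripper":-0.6},
    {"dp":[0,0,65],"roll":0,"gripper":-0.6},
    {"dp":[0,0,65],"roll":0,"gripper":-0.6},
    {"dp":[0,0,65],"roll":0,"gripper":-0.6},
    {"dp":[0,0,65],"roll":0,"gripper":-0.6}
  ],
  "newtons": 25
}}

```text
clock: 3.68
eef_pos: [360.1, 324.1, 15.8]
eef_rot: [3.141, -0.0, 1.461]
wrist_force: [-0.2, -0.5, 0.6]
finger_gap: 50.7
finger_force: 0.0
```

Request:
{"method": "carry_out", "body": {
  "deltas": [
    {"dp":[0,0,0],"roll":0,"gripper":-0.6},
    {"dp":[0,0,0],"roll":0,"gripper":-0.6},
    {"dp":[0,0,0],"roll":0,"gripper":-0.6},
    {"dp":[0,0,0],"roll":0,"gripper":-0.6},
    {"dp":[0,0,-10],"roll":0,"gripper":-0.6},
    {"dp":[0,0,-30],"roll":0,"gripper":-0.6},
    {"dp":[0,0,-55],"roll":0,"gripper":-0.6},
    {"dp":[0,0,-60],"roll":0,"gripper":-0.6},
    {"dp":[0,0,-60],"roll":0,"gripper":-0.6}
  ],
  "newtons": 25
}}

```text
clock: 4.43
eef_pos: [360.6, 324.5, 77.0]
eef_rot: [3.139, -0.002, 1.461]
wrist_force: [0.1, 1.1, -2.4]
finger_gap: 43.8
finger_force: 25.0
```

Request:
{"method": "carry_out", "body": {
  "deltas": [
    {"dp":[4,15,0],"roll":-7,"gripper":-0.6},
    {"dp":[8,35,0],"roll":-14,"gripper":-0.6},
    {"dp":[15,55,0],"roll":-21,"gripper":-0.6},
    {"dp":[22,75,0],"roll":-28,"gripper":-0.6},
    {"dp":[30,95,0],"roll":-35,"gripper":-0.6},
    {"dp":[36,112,0],"roll":-42,"gripper":-0.6},
    {"dp":[36,112,0],"roll":-49,"gripper":-0.6},
    {"dp":[36,112,0],"roll":-56,"gripper":-0.6},
    {"dp":[36,112,0],"roll":-63,"gripper":-0.6},
    {"dp":[36,112,0],"roll":-70,"gripper":-0.6},
    {"dp":[36,112,0],"roll":-77,"gripper":-0.6},
    {"dp":[36,112,0],"roll":-84,"gripper":-0.6}
  ]
}}

```text
clock: 5.43
eef_pos: [474.7, 347.1, 73.6]
eef_rot: [-3.14, -0.002, 2.933]
wrist_force: [-0.9, -0.2, -1.9]
finger_gap: 44.0
finger_force: 25.0
```

Request:
{"method": "carry_out", "body": {
  "deltas": [
    {"dp":[0,0,0],"roll":-7,"gripper":-0.6},
    {"dp":[0,0,0],"roll":-14,"gripper":-0.6},
    {"dp":[0,0,0],"roll":-15.4,"gripper":-0.6},
    {"dp":[0,0,25],"roll":-15.4,"gripper":-0.6},
    {"dp":[0,0,45],"roll":-15.4,"gripper":-0.6},
    {"dp":[0,0,50],"roll":-15.4,"gripper":-0.6},
    {"dp":[0,0,50],"roll":-15.4,"gripper":-0.6}
  ]
}}

```text
clock: 6.02
eef_pos: [474.2, 346.8, 23.4]
eef_rot: [-3.14, -0.003, -3.09]
wrist_force: [0.4, -0.7, -2.2]
finger_gap: 43.6
finger_force: 25.0
```

Run:
```python
from h import *
s=read_state();print(s['eef_pos'],s['eef_rot'],s['joints'],s['finger_gap'])
a=shot('scene','s2');b=shot('top','t2')
A=cv2.resize(b[130:260,205:325],None,fx=4.5,fy=4.5,interpolation=cv2.INTER_CUBIC)
B=cv2.resize(a[150:280,190:330],None,fx=4.5,fy=4.5,interpolation=cv2.INTER_CUBIC)
cv2.imwrite('pics/c4.png',cv2.resize(np.hstack([A,B])[:,:,::-1],None,fx=.68,fy=.68))
cv2.imwrite('pics/c4t.png',A[:,:,::-1])
```

```text
[474.23319264 346.81143154  23.36633948] [-3.13964876 -0.00339187 -3.08952514] [ 5.69101326e-01  5.89459194e-01  1.56236430e+00 -1.57504514e-05
  9.93678553e-01 -1.05375720e+00] 43.64900730222907
```

View pics/c4.png

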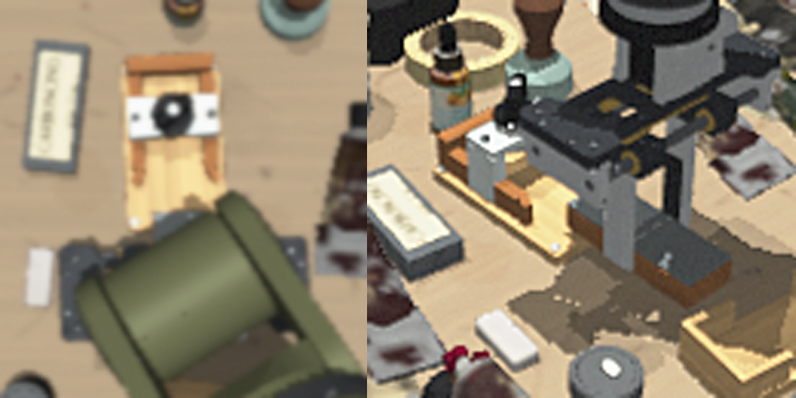

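The block is held level just in front of the clamp, front end over the board and in line with the channel. Lowering, then sliding partly in.

Request:
{"method": "carry_out", "body": {
  "deltas": [
    {"dp":[0,1,4],"roll":0,"gripper":-0.6},
    {"dp":[0,1,6],"roll":0,"gripper":-0.6},
    {"dp":[-8,1,6],"roll":0,"gripper":-0.6},
    {"dp":[-16,1,6],"roll":0,"gripper":-0.6},
    {"dp":[-24,1,6],"roll":0,"gripper":-0.6},
    {"dp":[-31,1,6],"roll":0,"gripper":-0.6},
    {"dp":[-38,1,6],"roll":0,"gripper":-0.6},
    {"dp":[-43,1,6],"roll":0,"gripper":-0.6}
  ]
}}

```text
clock: 6.78
eef_pos: [519.2, 350.7, 19.4]
eef_rot: [3.142, 0.0, -3.088]
wrist_force: [-0.7, 0.2, -2.2]
finger_gap: 43.8
finger_force: 25.0
```

Request:
{"method": "carry_out", "body": {
  "deltas": [
    {"dp":[-7,0,0],"roll":0,"gripper":-0.6},
    {"dp":[-14,0,0],"roll":0,"gripper":-0.6},
    {"dp":[-21,0,0],"roll":0,"gripper":-0.6},
    {"dp":[-21,0,1.5],"roll":0,"gripper":-0.6},
    {"dp":[-21,0,3],"roll":0,"gripper":-0.6},
    {"dp":[-21,0,3],"roll":0,"gripper":-0.6}
  ]
}}

```text
clock: 7.28
eef_pos: [538.7, 351.8, 15.9]
eef_rot: [-3.141, -0.001, -3.087]
wrist_force: [-0.0, -0.6, -2.2]
finger_gap: 43.9
finger_force: 25.0
```

Request:
{"method": "carry_out", "body": {
  "deltas": [
    {"dp":[0,0,0.7],"roll":0,"gripper":-0.6},
    {"dp":[0,0,1],"roll":0,"gripper":-0.6},
    {"dp":[0,0,1],"roll":0,"gripper":-0.6}
  ]
}}

```text
clock: 7.53
eef_pos: [538.9, 352.0, 15.7]
eef_rot: [3.142, 0.0, -3.087]
wrist_force: [-0.7, -0.0, 0.2]
finger_gap: 44.0
finger_force: 25.0
```

Request:
{"method": "carry_out", "body": {
  "deltas": [
    {"dp":[0,0,0],"roll":0,"gripper":0.3},
    {"dp":[0,0,0],"roll":0,"gripper":0.5},
    {"dp":[0,0,0],"roll":0,"gripper":0.5},
    {"dp":[0,0,-1],"roll":0,"gripper":0.5},
    {"dp":[20,0,-1],"roll":0,"gripper":0.5},
    {"dp":[40,0,-1],"roll":0,"gripper":0.5},
    {"dp":[51,0,-1],"roll":0,"gripper":0.5},
    {"dp":[51,0,-1],"roll":0,"gripper":0.5},
    {"dp":[51,0,-1],"roll":0,"gripper":-0.6},
    {"dp":[51,0,-1],"roll":0,"gripper":-0.6},
    {"dp":[51,0,-1],"roll":0,"gripper":-0.6},
    {"dp":[51,0,-1],"roll":0,"gripper":-0.6}
  ]
}}

```text
clock: 8.53
eef_pos: [488.8, 349.1, 16.4]
eef_rot: [3.142, 0.0, -3.088]
wrist_force: [-0.2, -0.3, 0.0]
finger_gap: 47.0
finger_force: 0.0
```

Request:
{"method": "carry_out", "body": {
  "deltas": [
    {"dp":[0,0,0],"roll":0,"gripper":-0.6},
    {"dp":[0,0,0],"roll":0,"gripper":-0.6},
    {"dp":[0,0,0],"roll":0,"gripper":-0.6}
  ]
}}

```text
clock: 8.78
eef_pos: [488.3, 349.1, 16.3]
eef_rot: [-3.142, -0.0, -3.088]
wrist_force: [0.9, -0.2, -1.2]
finger_gap: 43.4
finger_force: 25.0
```

Run:
```python
from h import *
s=read_state();print(s['eef_pos'],s['eef_rot'],s['finger_gap'],s['wrist_force'])
a=shot('scene','s3');b=shot('top','t3')
A=cv2.resize(b[130:260,205:325],None,fx=4.5,fy=4.5,interpolation=cv2.INTER_CUBIC)
B=cv2.resize(a[150:280,190:330],None,fx=4.5,fy=4.5,interpolation=cv2.INTER_CUBIC)
cv2.imwrite('pics/c5.png',cv2.resize(np.hstack([A,B])[:,:,::-1],None,fx=.68,fy=.68))
```

```text
[488.31979707 349.12163819  16.33044404] [-3.14152270e+00 -5.44361100e-05 -3.08764307e+00] 43.438982346733894 [ 0.88788217 -0.19992966 -1.23158432]
```

View pics/c5.png

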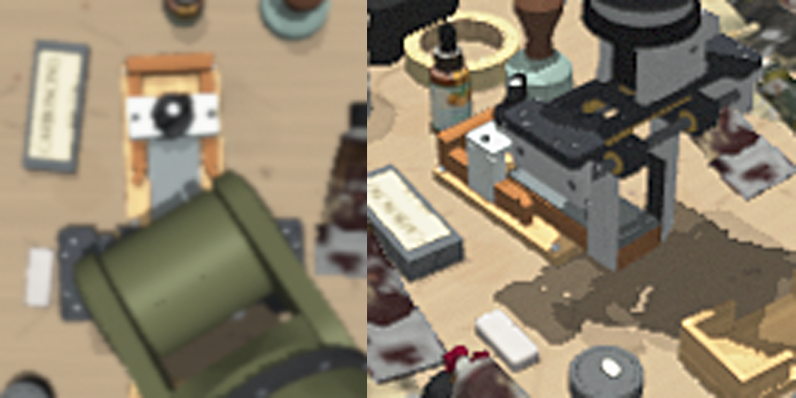

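The block lies in the channel, gripped at its outer end. Sliding it in.

Request:
{"method": "carry_out", "body": {
  "deltas": [
    {"dp":[-8,0,0],"roll":0,"gripper":-0.6},
    {"dp":[-16,0,0],"roll":0,"gripper":-0.6},
    {"dp":[-24,0,0],"roll":0,"gripper":-0.6},
    {"dp":[-32,0,0],"roll":0,"gripper":-0.6},
    {"dp":[-39,0,0],"roll":0,"gripper":-0.6},
    {"dp":[-44,0,0],"roll":0,"gripper":-0.6},
    {"dp":[-46,0,0],"roll":0,"gripper":-0.6}
  ]
}}

```text
clock: 9.47
eef_pos: [535.0, 351.6, 16.4]
eef_rot: [3.142, 0.0, -3.088]
wrist_force: [-1.5, -0.5, 2.0]
finger_gap: 43.9
finger_force: 25.0
```

Request:
{"method": "carry_out", "body": {
  "deltas": [
    {"dp":[-2,0,0],"roll":0,"gripper":-0.6},
    {"dp":[-4,0,0],"roll":0,"gripper":-0.6},
    {"dp":[-4,0,0],"roll":0,"gripper":-0.6}
  ]
}}

```text
clock: 9.72
eef_pos: [538.3, 351.9, 16.4]
eef_rot: [3.142, 0.0, -3.087]
wrist_force: [0.3, 0.4, -1.7]
finger_gap: 44.0
finger_force: 25.0
```

Request:
{"method": "carry_out", "body": {
  "deltas": [
    {"dp":[-1.5,0,0],"roll":0,"gripper":-0.6},
    {"dp":[-3,0,0],"roll":0,"gripper":-0.6},
    {"dp":[-3,0,0],"roll":0,"gripper":-0.6}
  ]
}}

```text
clock: 9.97
eef_pos: [540.4, 352.0, 16.4]
eef_rot: [-3.141, -0.002, -3.087]
wrist_force: [-5.6, -1.1, 3.5]
finger_gap: 44.1
finger_force: 25.0
```

Request:
{"method": "carry_out", "body": {
  "deltas": [
    {"dp":[-1.5,0,0],"roll":0,"gripper":-0.6},
    {"dp":[-3,0,0],"roll":0,"gripper":-0.6},
    {"dp":[-3,0,0],"roll":0,"gripper":-0.6},
    {"dp":[-3,0,0],"roll":0,"gripper":-0.6}
  ]
}}

```text
clock: 10.3
eef_pos: [541.3, 352.1, 16.2]
eef_rot: [-3.14, -0.007, -3.087]
wrist_force: [-21.3, -4.5, 11.1]
finger_gap: 43.6
finger_force: 25.0
```

Request:
{"method": "carry_out", "body": {
  "deltas": [
    {"dp":[2,0,0],"roll":0,"gripper":-0.6},
    {"dp":[2,0,0],"roll":0,"gripper":0.3},
    {"dp":[2,0,0],"roll":0,"gripper":0.5},
    {"dp":[2,0,0],"roll":0,"gripper":0.5},
    {"dp":[2,0,-30],"roll":0,"gripper":0.5},
    {"dp":[2,0,-70],"roll":0,"gripper":0.5},
    {"dp":[2,0,-110],"roll":0,"gripper":0.5},
    {"dp":[150,0,-130],"roll":0,"gripper":0.5},
    {"dp":[150,0,-130],"roll":0,"gripper":0.5},
    {"dp":[150,0,-130],"roll":0,"gripper":0.5},
    {"dp":[150,0,-130],"roll":0,"gripper":0.5},
    {"dp":[150,0,-130],"roll":0,"gripper":0.5}
  ]
}}

```text
clock: 11.3
eef_pos: [391.3, 344.3, 147.8]
eef_rot: [3.141, 0.001, -3.085]
wrist_force: [0.1, -0.5, 0.4]
finger_gap: 70.4
finger_force: 0.0
```

Run:
```python
from h import *
s=read_state();print(s['eef_pos'],s['eef_rot'],s['finger_gap'],s['wrist_force'],s['joints'])
a=shot('scene','s4');b=shot('top','t4')
A=cv2.resize(b[130:220,215:315],None,fx=6,fy=6,interpolation=cv2.INTER_CUBIC)
B=cv2.resize(a[150:240,190:290],None,fx=6,fy=6,interpolation=cv2.INTER_CUBIC)
cv2.imwrite('pics/c6.png',cv2.resize(np.hstack([A,B])[:,:,::-1],None,fx=.66,fy=.66,interpolation=cv2.INTER_AREA))
for l in ('block_center','knob_grip'):
  for c in ('top','scene'):
    for d in models.cut_out(c,l)[:1]:
      print(l,c,d['p'],d['box'])
print('pred block home outer end top',proj('top',frame([595.3,354.4],.054,[[-65,22,35],[-65,-22,35]])),proj('scene',frame([595.3,354.4],.054,[[-65,22,35],[-65,-22,35]])))
```

```text
[391.33321947 344.33108534 147.80580346] [ 3.14061395e+00  9.94472247e-04 -3.08549119e+00] 70.43405116444166 [ 0.13391205 -0.46619671  0.43057965] [ 6.51189346e-01  2.91309221e-01  1.67231150e+00  2.73991529e-04
  1.17659979e+00 -9.75813986e-01]
block_center top 0.69 [250.1, 152.7, 271.9, 204.4]
block_center scene 0.77 [231.8, 196.5, 271.4, 226.0]
knob_grip scene 0.47 [234.6, 173.8, 240.4, 189.8]
pred block home outer end top [[254.01852768 200.61395463]
 [271.35816515 199.87381   ]] [[255.09092711 219.71374384]
 [269.48162399 211.48908991]]
```

View pics/c6.png

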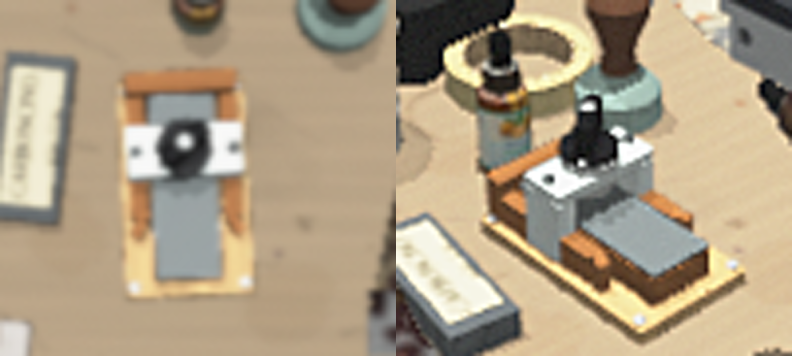

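The block is home: its front reaches the stop and the outer end is at row ≈200.2, as predicted. The bar looks about 12 mm wide in the scene view, so it may be seen end-on; I'll check its orientation with a contrast crop.

Run:
```python
from h import *
a=cv2.imread('pics/s4.png');b=cv2.imread('pics/t4.png')
g=lambda i:np.clip(255*(i/255.)**.45,0,255).astype(np.uint8)
A=cv2.resize(g(b[155:187,243:281]),None,fx=10,fy=10,interpolation=cv2.INTER_CUBIC)
B=cv2.resize(g(a[166:198,219:257]),None,fx=10,fy=10,interpolation=cv2.INTER_CUBIC)
cv2.imwrite('pics/c7.png',np.hstack([A,B]))
P,y=[595.3,354.4],.054
for z in (80,105):
  print(z,(proj('top',frame(P,y,[[15,0,z]]))-[243,155])*10,(proj('scene',frame(P,y,[[15,0,z]]))-[219,166])*10)
for ang in (0,np.pi/4,-np.pi/4,np.radians(-37)):
  q=frame(frame(P,y,[[15,0,105]])[0],ang+0,[[18,0,0],[-18,0,0]])
  print(ang,((proj('top',q)-[243,155])*10).round(),((proj('scene',q)-[219,166])*10).round())
```

```text
80 [[185.06144257 115.64325431]] [[194.61596936 178.9278735 ]]
105 [[186.1654938  101.68875887]] [[192.47305631  85.73452207]]
0 [[187.  26.]
 [185. 178.]] [[144.  53.]
 [242. 119.]]
0.7853981633974483 [[133.  47.]
 [240. 156.]] [[113.  81.]
 [272.  90.]]
-0.7853981633974483 [[241.  48.]
 [131. 155.]] [[203.  44.]
 [182. 129.]]
-0.6457718232379019 [[233.  41.]
 [139. 162.]] [[192.  44.]
 [193. 129.]]
```

View pics/c7.png

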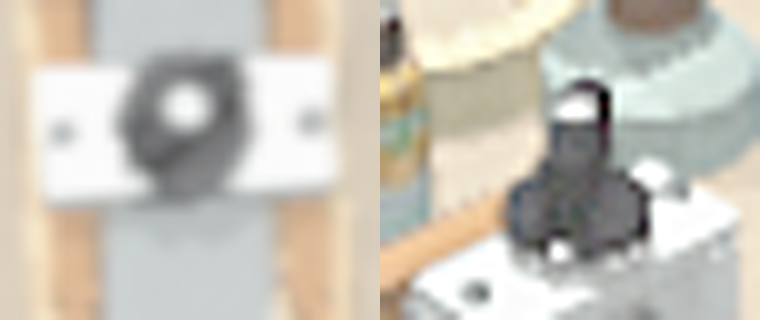

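From top, the bar lies diagonally from (145,160) to (235,60), at a world angle of about -43°. The white dot on its top puts that top at z≈99. Moving over the knob and aligning with the bar.

Request:
{"method": "carry_out", "body": {
  "deltas": [
    {"dp":[-35,0,0],"roll":7,"gripper":0.5},
    {"dp":[-70,0,0],"roll":14,"gripper":0.5},
    {"dp":[-105,-1,0],"roll":21,"gripper":0.5},
    {"dp":[-140,-1,0],"roll":28,"gripper":0.5},
    {"dp":[-175,-1,0],"roll":35,"gripper":0.5},
    {"dp":[-205,-1,0],"roll":42,"gripper":0.3},
    {"dp":[-219,-1.4,0],"roll":46,"gripper":0},
    {"dp":[-219,-1.4,25],"roll":46,"gripper":0},
    {"dp":[-219,-1.4,40],"roll":46,"gripper":0},
    {"dp":[-219,-1.4,40],"roll":46,"gripper":0}
  ]
}}

```text
clock: 12.43
eef_pos: [612.4, 353.2, 101.4]
eef_rot: [-3.135, -0.002, 2.392]
wrist_force: [-0.2, 0.5, -0.6]
finger_gap: 47.3
finger_force: 0.0
```

Run:
```python
from h import *
s=read_state();print(s['eef_pos'],s['eef_rot'],s['finger_gap'],s['moment'],s['joints'])
a=shot('scene','s5')
B=cv2.resize(a[140:230,185:305],None,fx=6,fy=6,interpolation=cv2.INTER_CUBIC)
cv2.imwrite('pics/c8.png',np.clip(255*(B[:,:,::-1]/255.)**.6,0,255))
```

```text
[612.4050938  353.18112521 101.39210239] [-3.13519858e+00 -2.29027574e-03  2.39172582e+00] 47.29934799093437 [ 0.0427593  -0.0639537   0.02525589] [ 4.71339419e-01  7.46687977e-01  1.09824354e+00 -3.97492802e-05
  1.30345289e+00 -3.49586766e-01][ WARN:0@1.921] global loadsave.cpp:1063 imwrite_ Unsupported depth image for selected encoder is fallbacked to CV_8U.
```

View pics/c8.png

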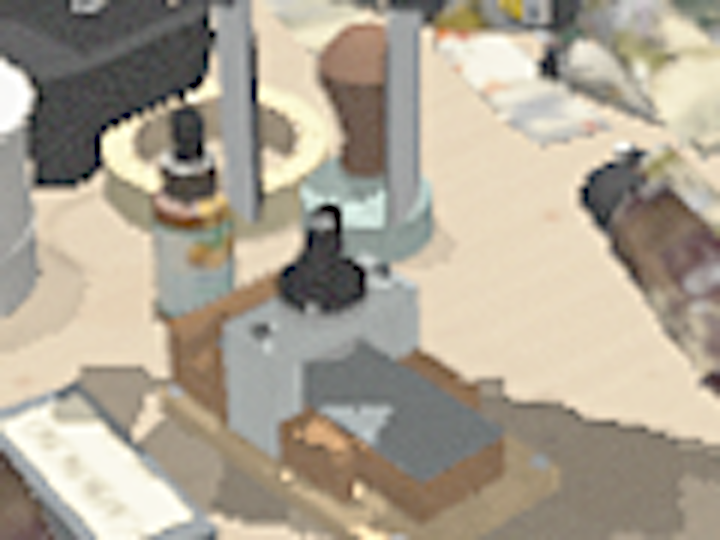

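The fingers straddle the bar symmetrically: tips at (250,215) and (400,225), bar at (325,230). Let it settle, then descend.

Request:
{"method": "carry_out", "body": {
  "deltas": [
    {"dp":[0,0,0],"roll":0,"gripper":0},
    {"dp":[0,0,0],"roll":0,"gripper":0}
  ]
}}

```text
clock: 12.65
eef_pos: [613.7, 354.7, 107.9]
eef_rot: [3.14, 0.001, 2.393]
wrist_force: [0.9, -0.4, 0.4]
finger_gap: 47.0
finger_force: 0.0
```

Request:
{"method": "carry_out", "body": {
  "deltas": [
    {"dp":[0,0,10],"roll":0,"gripper":0},
    {"dp":[0,0,20],"roll":0,"gripper":0},
    {"dp":[0,0,26],"roll":0,"gripper":0},
    {"dp":[0,0,26],"roll":0,"gripper":0},
    {"dp":[0,0,26],"roll":0,"gripper":0}
  ]
}}

```text
clock: 13.07
eef_pos: [612.9, 354.5, 79.8]
eef_rot: [-3.141, -0.0, 2.393]
wrist_force: [0.7, 0.9, 0.8]
finger_gap: 47.5
finger_force: 0.0
```

Request:
{"method": "carry_out", "body": {
  "deltas": [
    {"dp":[2,-1,0],"roll":0,"gripper":0},
    {"dp":[2,-1,0],"roll":0,"gripper":-0.5},
    {"dp":[2,-1,0],"roll":0,"gripper":-1},
    {"dp":[2,-1,0],"roll":0,"gripper":-1},
    {"dp":[2,-1,0],"roll":0,"gripper":-1},
    {"dp":[2,-1,0],"roll":0,"gripper":-1},
    {"dp":[2,-1,0],"roll":0,"gripper":-1},
    {"dp":[2,-1,0],"roll":0,"gripper":-1},
    {"dp":[2,-1,0],"roll":0,"gripper":-1},
    {"dp":[2,-1,0],"roll":0,"gripper":-1}
  ],
  "newtons": 45
}}

```text
clock: 13.9
eef_pos: [611.3, 355.7, 80.6]
eef_rot: [3.14, 0.0, 2.393]
wrist_force: [3.2, 3.7, -1.9]
finger_gap: 11.8
finger_force: 44.3
```

```bash
cat > r.py <<'E'
from h import *
s=read_state()
for k in('clock','eef_pos','eef_rot','finger_gap','finger_force','wrist_force','moment'):print(k,np.round(s[k],3))
y=s['eef_rot'][2];w=s['wrist_force'];print('tool fx,fy',w[0]*np.cos(y)+w[1]*np.sin(y),w[0]*np.sin(y)-w[1]*np.cos(y),'j6',s['joints'][5], 'tau6',s['effort'][5])
E
python3 r.py
```

```text
clock 13.9
eef_pos [611.275 355.72   80.61 ]
eef_rot [3.14  0.    2.393]
finger_gap 11.774
finger_force 44.339
wrist_force [ 3.202  3.685 -1.927]
moment [ 0.792 -0.66  -0.072]
tool fx,fy 0.16246323876206636 4.878888970130085 j6 -0.34716138232646176 tau6 -0.12095790356397629
```

Bar gripped. Turning clockwise through the free part.

Request:
{"method": "carry_out", "body": {
  "deltas": [
    {"dp":[0,0.7,0],"roll":6,"gripper":-1},
    {"dp":[0,0.7,0],"roll":12,"gripper":-1},
    {"dp":[0,0.7,0],"roll":18,"gripper":-1},
    {"dp":[0,0.7,0],"roll":24,"gripper":-1},
    {"dp":[0,0.7,0],"roll":30,"gripper":-1},
    {"dp":[0,0.7,0],"roll":36,"gripper":-1},
    {"dp":[0,0.7,0],"roll":42,"gripper":-1},
    {"dp":[0,0.7,0],"roll":48,"gripper":-1},
    {"dp":[0,0.7,0],"roll":54,"gripper":-1},
    {"dp":[0,0.7,0],"roll":60,"gripper":-1},
    {"dp":[0,0.7,0],"roll":60,"gripper":-1}
  ]
}}

```text
clock: 14.82
eef_pos: [611.4, 355.9, 80.6]
eef_rot: [3.141, -0.0, 1.341]
wrist_force: [0.1, 1.0, 0.8]
finger_gap: 11.9
finger_force: 44.6
```

```bash
python3 r.py
```

```text
clock 14.817
eef_pos [611.433 355.873  80.6  ]
eef_rot [ 3.141 -0.     1.341]
finger_gap 11.914
finger_force 44.617
wrist_force [0.061 1.022 0.754]
moment [0.234 0.009 0.133]
tool fx,fy 1.0087978432633735 -0.17372167768400187 j6 0.7050906043588685 tau6 2.578663006424904
```

Request:
{"method": "carry_out", "body": {
  "deltas": [
    {"dp":[0,0,0],"roll":5,"gripper":-1},
    {"dp":[0,0,0],"roll":10,"gripper":-1},
    {"dp":[0,0,0],"roll":15,"gripper":-1},
    {"dp":[0,0,0],"roll":20,"gripper":-1},
    {"dp":[0,0,0],"roll":20,"gripper":-1}
  ]
}}

```text
clock: 15.23
eef_pos: [611.4, 355.9, 80.6]
eef_rot: [-3.142, -0.0, 0.996]
wrist_force: [0.5, 1.3, -0.4]
finger_gap: 11.6
finger_force: 44.6
```

```bash
python3 r.py | egrep 'mom|tool|rot'
```

```text
eef_rot [-3.142 -0.     0.996]
moment [0.364 0.068 0.141]
tool fx,fy 1.3261723603771987 -0.3068287952716136 j6 1.0499219623262088 tau6 2.1927807480096817
```

Request:
{"method": "carry_out", "body": {
  "deltas": [
    {"dp":[0,0,0],"roll":4,"gripper":-1},
    {"dp":[0,0,0],"roll":8,"gripper":-1},
    {"dp":[0,0,0],"roll":12,"gripper":-1},
    {"dp":[0,0,0],"roll":12,"gripper":-1}
  ]
}}

```text
clock: 15.57
eef_pos: [611.4, 355.9, 80.6]
eef_rot: [-3.142, -0.0, 0.789]
wrist_force: [0.7, 2.7, 0.3]
finger_gap: 11.7
finger_force: 44.6
```

```bash
python3 r.py | egrep 'mom|tool|rot'
```

```text
eef_rot [-3.142 -0.     0.789]
moment [0.49  0.066 0.161]
tool fx,fy 2.4255806607852106 -1.443771385612501 j6 1.25673285703881 tau6 1.8032895773649216
```

Still plain drag (0.16). Continuing.

Request:
{"method": "carry_out", "body": {
  "deltas": [
    {"dp":[0,0,0],"roll":4,"gripper":-1},
    {"dp":[0,0,0],"roll":8,"gripper":-1},
    {"dp":[0,0,0],"roll":12,"gripper":-1},
    {"dp":[0,0,0],"roll":12,"gripper":-1}
  ]
}}

```text
clock: 15.9
eef_pos: [611.5, 355.8, 80.6]
eef_rot: [-3.141, -0.0, 0.58]
wrist_force: [0.5, 1.7, 1.4]
finger_gap: 11.1
finger_force: 44.6
```

```bash
python3 r.py | egrep 'mom|tool|rot'
```

```text
eef_rot [-3.141 -0.     0.58 ]
moment [ 0.475 -0.006  0.136]
tool fx,fy 1.3644358016325049 -1.1245662727668198 j6 1.4655719045527835 tau6 1.8072612583637238
```

Request:
{"method": "carry_out", "body": {
  "deltas": [
    {"dp":[0,0,0],"roll":4,"gripper":-1},
    {"dp":[0,0,0],"roll":8,"gripper":-1},
    {"dp":[0,0,0],"roll":12,"gripper":-1},
    {"dp":[0,0,0],"roll":12,"gripper":-1}
  ]
}}

```text
clock: 16.23
eef_pos: [611.5, 355.8, 80.6]
eef_rot: [-3.141, -0.0, 0.371]
wrist_force: [0.8, 2.1, 1.3]
finger_gap: 11.9
finger_force: 44.7
```

```bash
python3 r.py | egrep 'mom|tool|rot'
```

```text
eef_rot [-3.141 -0.     0.371]
moment [ 0.569 -0.03   0.155]
tool fx,fy 1.4803754001982765 -1.687245312566874 j6 1.6745780386418665 tau6 1.8562330305576324
```

Request:
{"method": "carry_out", "body": {
  "deltas": [
    {"dp":[0,0,0],"roll":4,"gripper":-1},
    {"dp":[0,0,0],"roll":8,"gripper":-1},
    {"dp":[0,0,0],"roll":12,"gripper":-1},
    {"dp":[0,0,0],"roll":12,"gripper":-1}
  ]
}}

```text
clock: 16.57
eef_pos: [611.4, 355.8, 80.6]
eef_rot: [-3.142, -0.0, 0.162]
wrist_force: [-0.6, 0.8, 2.3]
finger_gap: 11.9
finger_force: 45.1
```

```bash
python3 r.py | egrep 'mom|tool|rot'
```

```text
eef_rot [-3.142 -0.     0.162]
moment [0.415 0.2   0.314]
tool fx,fy -0.5067271550998396 -0.8709862250651452 j6 1.8836970727854336 tau6 1.9692157208919525
```

Request:
{"method": "carry_out", "body": {
  "deltas": [
    {"dp":[0,0,0],"roll":4,"gripper":-1},
    {"dp":[0,0,0],"roll":7,"gripper":-1},
    {"dp":[0,0,0],"roll":7,"gripper":-1}
  ]
}}

```text
clock: 16.82
eef_pos: [611.4, 355.8, 80.6]
eef_rot: [-3.141, -0.0, 0.041]
wrist_force: [-0.8, 2.0, 2.3]
finger_gap: 11.6
finger_force: 45.1
```

```bash
python3 r.py | egrep 'mom|tool|rot'
```

```text
eef_rot [-3.141 -0.     0.041]
moment [0.449 0.293 0.285]
tool fx,fy -0.7528427957860977 -2.0592433079297723 j6 2.004877682919414 tau6 1.640196405351162
```

Request:
{"method": "carry_out", "body": {
  "deltas": [
    {"dp":[0,0,0],"roll":3,"gripper":-1},
    {"dp":[0,0,0],"roll":6,"gripper":-1},
    {"dp":[0,0,0],"roll":6,"gripper":-1}
  ]
}}

```text
clock: 17.07
eef_pos: [611.4, 355.8, 80.6]
eef_rot: [-3.141, -0.0, -0.064]
wrist_force: [-1.3, 0.3, 2.5]
finger_gap: 11.8
finger_force: 45.1
```

```bash
python3 r.py | egrep 'mom|tool|rot'
```

```text
eef_rot [-3.141 -0.    -0.064]
moment [0.502 0.337 0.243]
tool fx,fy -1.356583706732404 -0.2439102316773748 j6 2.109933339453066 tau6 1.5466219559311867
```

Request:
{"method": "carry_out", "body": {
  "deltas": [
    {"dp":[0,0,0],"roll":0,"gripper":-1}
  ]
}}

```text
clock: 17.15
eef_pos: [611.4, 355.8, 80.6]
eef_rot: [-3.141, -0.0, -0.062]
wrist_force: [-1.3, 2.5, 3.9]
finger_gap: 11.6
finger_force: 45.1
```

```bash
python3 r.py | egrep 'mom|tool|rot'
python3 - <<'E'
from h import *
a=shot('scene','s6')
B=cv2.resize(a[160:205,215:270],None,fx=13,fy=13,interpolation=cv2.INTER_CUBIC)
cv2.imwrite('pics/c9.png',np.clip(255*(B[:,:,::-1]/255.)**.5,0,255).astype(np.uint8))
for i in range(3):
    viewer.camera('scene'); print(read_state()['moment'])
E
```

```text
eef_rot [-3.141 -0.    -0.062]
moment [0.489 0.329 0.311]
tool fx,fy -1.4784094583840885 -2.3655271909726747 j6 2.107945006491013 tau6 0.6247323006391525
[0.55227627 0.35318296 0.35175061]
[0.49648317 0.42314624 0.31934568]
[0.53937054 0.45204669 0.32556532]
```

View pics/c9.png

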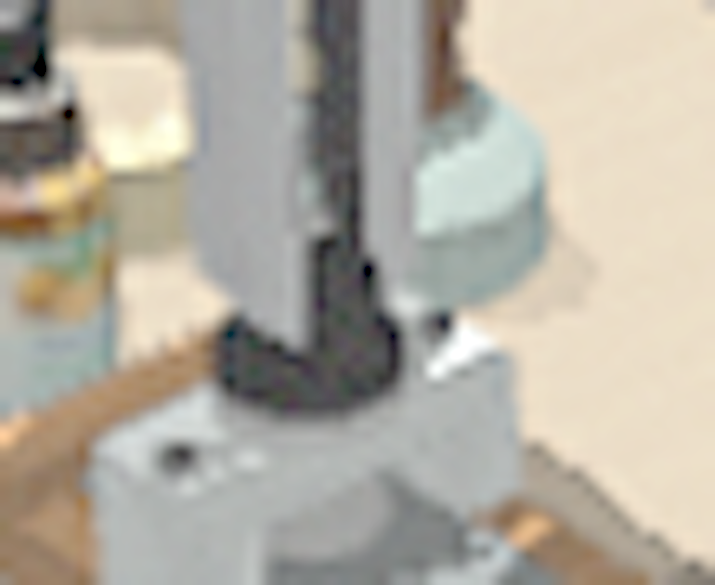

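The torque sits at the clutch plateau (about 0.32 N m) and the steel foot at (330,540) is down on the block. Letting go and rising.

Request:
{"method": "carry_out", "body": {
  "deltas": [
    {"dp":[0,0,0],"roll":0,"gripper":-0.3},
    {"dp":[0,0,0],"roll":0,"gripper":0},
    {"dp":[0,0,0],"roll":0,"gripper":0},
    {"dp":[0,0,-25],"roll":0,"gripper":0},
    {"dp":[0,0,-60],"roll":0,"gripper":0},
    {"dp":[0,0,-100],"roll":0,"gripper":0},
    {"dp":[0,0,-120],"roll":0,"gripper":0},
    {"dp":[0,0,-120],"roll":0,"gripper":0},
    {"dp":[0,0,-120],"roll":0,"gripper":0}
  ]
}}

```text
clock: 18.1
eef_pos: [611.7, 355.5, 201.2]
eef_rot: [-3.141, -0.001, -0.068]
wrist_force: [0.1, 1.0, -0.9]
finger_gap: 46.6
finger_force: 0.0
```

```bash
python3 r.py
python3 - <<'E'
from h import *
a=shot('scene','s7')
B=cv2.resize(a[160:235,205:280],None,fx=7.5,fy=7.5,interpolation=cv2.INTER_CUBIC)
cv2.imwrite('pics/c10.png',np.clip(255*(B[:,:,::-1]/255.)**.5,0,255).astype(np.uint8))
E
```

```text
clock 18.1
eef_pos [611.748 355.545 201.174]
eef_rot [-3.141e+00 -1.000e-03 -6.800e-02]
finger_gap 46.621
finger_force 0.0
wrist_force [ 0.087  1.034 -0.919]
moment [0.035 0.153 0.039]
tool fx,fy 0.01643376375214943 -1.037503468925923 j6 2.113790901542478 tau6 -0.0010087706687045284
```

View pics/c10.png

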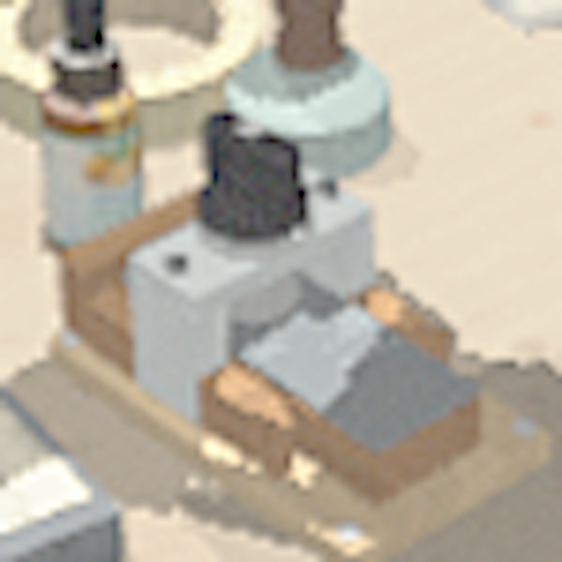

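The block is still home, the foot is down under the bridge (290,290) and the gripper is clear. Handing in.

```bash
python3 -c "
from h import *
print(manip.sign_off())"
```

```text
the job is handed in; nothing more can be done
None
```

The block is home against the end stop, grey face up, and the thumbscrew is turned until the wrist torque levelled off at about 0.32 N m (clutch slip, estimated under 0.35 rad; pips not visible); the gripper is clear and the job was handed in at about 18 s, with no verdict returned.

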